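# Unlock the reference-weight box

### The arm

A 6-joint arm with a two-finger parallel gripper is mounted at the origin on a cart in front of the work surface, level with it; the furniture and walls round the work are solid. World frame = base frame: x ahead of the robot, y to its left, z up, the work surface at z = 0. Lengths are in m, angles in rad, forces in N, time in s.
With the tool pointing down it reaches from about 0.3 to 0.875 m from the base axis. Payload 6.4 kg.
Tool frame: the origin (TCP) lies at the very end of the fingers, on their centre line; the grasp point (between the pads) lies 19 mm behind it; z points along the fingers, y is the line along which they close (so a half turn about z gives the same grasp; the last joint's range is limited). The gripper opens to 85 mm and grips with 20 to 120 N. Pads are 22 mm wide; open, the fingers measure 114 mm over their backs; the gripper's body (76 mm by 85 mm) begins 54 mm behind the grasp point. The pads swing forward as they close: fully open they stand 13 mm farther back than shut.
Start: joints at [1.059, 0.181, 1.607, -0, 1.354, -0.206], TCP at [0.173, 0.548, 0.231] pointing down, gripper open.
Joint ranges: [-2.99, 2.99], [-0.89, 2.07], [0.3, 2.58], [-1.14, 4.28], [0, 2.63], [-3.12, 3.12]. Speed limits (rad/s): [2.57, 2.57, 3.01, 3.14, 3.14, 3.14].

### API

Orientations are given as a unit quaternion [w, x, y, z].
In Python, from bench import ctrl gives the robot as it stands.
- The arm moves only by the tool jog_arm, never from a script. Its argument "series" is a list that holds one entry, the list of rows, each a list of 7 numbers: the shift along the tool's x, y, z in mm, then the turn, a rotation vector about the tool's x, y, z in rad, then the finger opening in mm, from 0 to 85.4. In form: [[[tx, ty, tz, rx, ry, rz, gripper], ...]]. A call has exactly 10 rows; each row shifts and turns the commanded pose from where the row before left it, along the tool's axes as they then stand; what a row does not reach is not made up. A row lasts 1/10 s, in which the tool goes at most 50 mm and 8.59 degrees, less where a joint would pass 70% of its speed; a pose out of reach is approached as far as the arm can. A call with a gripper value outside its range is refused whole. The fingers move at their own pace and stop on an object; the grip force is fixed at half the most. Time passes only in rows, so rows that do not move let the fingers close, or fill a call up. It gives the time, the measured TCP pose, the force, the opening and the grip force at its end, in the units of the state.
- ctrl.get_obs(): the state, without advancing time (a new reading comes with each control period).
- ctrl.camera(name): name is "side" or "top" or "wrist"; returns a dict with "frame" (420x560x3 uint8, blue, green, red), "z_map" (420x560 float32, m along the optical axis (not along the pixel's ray), 0 where there is no reading), "fx", "fy", "cx", "cy" (pixels), "xyz" and "rotation" of the camera in the world. Camera axes: x right, y down, z forward; pixel columns grow to the right and rows downward; lengths in m; the calibration is good to about 2 mm. A picture is of the moment at which its call begins.
- ctrl.hand_in(): hands the job in; it is judged then, once.
The state is a dict: "time_s": time; "q": joint angles; "dq": joint speeds; "joint_efforts": joint torques, N m; "eef_pos": TCP position; "eef_rot": TCP orientation; "wrist_force": force on the tool from outside, world axes, zero at the start; "torque": the same for the moment, N m; "opening": opening from 0.0 (shut) to 1.0 (fully open); "grasp_force": force on a finger pad.
Only numpy, scipy, OpenCV 4.12 (cv2) and the standard library are available. Lean on these libraries where they do the work, as an engineer would, in place of code of your own. Each camera call takes 0.05 s, during which the arm holds its last target. There are 200 camera calls.

### The job

Take the red-headed key from its wooden rest, put it into the lock on top of the blue strongbox and feel for the keyway until the key is fully home with its steel collar down on the lock. Then turn it clockwise (seen from above) until the hidden bolt lets go and the drawer springs out, and let go of the key, leaving it in the lock. Do not force the key or lean on the box, and leave the beaker and the red-lidded jar where they stand.

Things in the scene. Friction and masses are not known exactly. Their poses are not given: they have to be found in the camera images.
- key: Key standing in its rest. Origin at the blade's tip, z up to the head, x along the width of blade and head. From the tip: flat steel blade 16 (x) x 4.4 (y) x 8 mm, neck 5 mm thick from z 8 to 17, collar 28 mm across from z 17 to 21, red head 34 (x) x 10 (y) mm from z 21 to 57: grip it across its 10 mm, the fingers clear of the collar. Same when turned half round about z. 50 to 85 g.
- key_rest: Fixed wooden block 76 x 60 x 26 mm, origin at the centre of its underside, with a loose slot 22 x 10 mm (length along its x) in the middle of its top. The key's blade and neck hang in it, the collar lies on top.
- box_base: Fixed black base plate 200 (x) x 160 (y) x 3 mm, origin at the centre of its underside, x to the back. On it the blue steel box 180 (x) x 140 (y) mm with its drawer front at -x and, in the middle of its top, a lock case 56 (x) x 46 (y) mm, steel top 112 mm above the origin. Box and lock stand shifted on the plate by up to 6.5 mm along x and along y, not turned: in no reading, to be seen or felt.
- lock_nominal (a point): Fixed to the base plate, level with the lock's top, axes as the plate: where the keyway would be if the box stood central. Keyway: slot in the middle of the lock's top, 18.4 (x) x 6.4 (y) mm, with a 1.2 mm chamfer at 45 degrees round it, so 20.8 x 8.8 mm at the surface, in a cover 6 mm thick; the plug's slot lies below. Home: collar on the lock's top, tip 17 mm below it.
- plug (a joint): Plug inside the lock, turned only by the key: 0 locked, grows clockwise seen from above, stop at 1.4 rad. Friction 0.05 N m; the key has up to 0.2 rad of play in it. The blade can turn only when within 3 mm of home, below the cover; once turned it cannot be lifted out. The bolt lets the drawer go at about 1.0 rad.
- drawer (a joint): Drawer of the strongbox: 0 shut, 0.05 m sprung out towards the box's -x (its front). A spring of about 4 N drives it out by itself when the bolt lets go.
- steel_beaker: Bystander: loose steel beaker 68 mm across, 74 mm high, origin under its centre.
- red_jar: Bystander: loose white jar with red lid, 52 mm across, 76 mm high, origin under its centre.
Things that resemble listed ones, but are neither listed nor needed, are in the scene too. Several things look just like the key_rest: the one meant starts nearest to the robot's base.

How it is judged:
By the outcome, as a careful person would: the job done as asked, in the order asked, and still so for the second after the job is handed in, with the robot touching nothing.
It also fails if it takes over 72 s, if anything falls off the work surface, if the arm or the gripper's body presses on something with over 40 N, if the wrist force passes 120 N, or if a joint passes its speed limit or range.

## Working session

There is one attempt and no reset: what is moved stays moved. The work goes in short steps, Python scripts to look and compute and a tool call to move; the robot and the scene stay as the last step left them, time stands still between calls to the robot, and variables do not carry over. Pictures are saved under pics/ and viewed, at most 10 in all, crops included, and the job is handed in when it is done.

Besides the shell and the picture viewer there is one more tool, called as name([rows], argument=value, ...), one row to a line, values as JSON. jog_arm: Moves the arm, as the interface text tells. Its arguments: {"type":"object","properties":{"series":{"type":"array"}},"required":["series"]}

```bash
mkdir -p pics
cat > h.py <<'E'
import numpy as np, cv2
from bench import ctrl
def pts(c):
    z=c["z_map"]; v,u=np.indices(z.shape)
    P=np.stack([(u-c["cx"])/c["fx"]*z,(v-c["cy"])/c["fy"]*z,z],-1)
    return P@rot(c).T+np.array(c["xyz"])
def rot(c):
    r=np.array(c["rotation"],float)
    if r.size==9: return r.reshape(3,3)
    from scipy.spatial.transform import Rotation as R
    return R.from_quat([r[1],r[2],r[3],r[0]]).as_matrix()
def ray(c,u,v,h):
    d=rot(c)@np.array([(u-c["cx"])/c["fx"],(v-c["cy"])/c["fy"],1]); o=np.array(c["xyz"])
    return o+d*(h-o[2])/d[2]
E
python3 - <<'E'
from h import *
o=ctrl.get_obs(); print({k:np.round(v,3) for k,v in o.items()})
ims=[]
for n in ("top","side"):
    c=ctrl.camera(n); np.save(f"{n}.npy",c,allow_pickle=True)
    print(n,c["fx"],c["cx"],c["cy"],c["xyz"],c["rotation"])
    cv2.imwrite(f"pics/{n}.png",c["frame"])
    if n=="top":
        P=pts(c); hsv=cv2.cvtColor(c["frame"],cv2.COLOR_BGR2HSV)
        m=((hsv[...,0]<8)|(hsv[...,0]>172))&(hsv[...,1]>130)&(hsv[...,2]>60)
        N,l,s,ce=cv2.connectedComponentsWithStats(m.astype(np.uint8))
        for i in range(1,N):
            if s[i,4]>15: print("red",s[i],np.round(np.median(P[l==i],0),3))
E
```

```text
{'time_s': np.float64(0.0), 'q': array([ 1.059,  0.182,  1.608, -0.   ,  1.354, -0.206]), 'dq': array([ 0.   ,  0.002, -0.001,  0.   , -0.001,  0.001]), 'joint_efforts': array([ 1.0000e-03, -4.4488e+01, -3.5134e+01, -0.0000e+00,  9.0000e-03,
        0.0000e+00]), 'eef_pos': array([0.173, 0.548, 0.23 ]), 'eef_rot': array([-0.   ,  0.152,  0.988, -0.001]), 'wrist_force': array([-0.098,  0.443,  0.042]), 'torque': array([-0.028, -0.02 , -0.009]), 'grasp_force': np.float64(0.0), 'opening': np.float64(0.999)}
top 379.528672462776 283.2974311451505 208.48651436516505 [0.54138935 0.08527051 1.10017836] [ 0.04199484 -0.70331722  0.70913193 -0.0267063 ]
red [103 140  16  15 185] [0.818 0.589 0.076]
red [125 141  17  15 187] [0.814 0.524 0.076]
red [361 150  16  15 183] [ 0.78  -0.128  0.076]
red [426 168  27  19 238] [ 0.733 -0.332  0.025]
red [244 259  10  12  52] [0.49  0.204 0.065]
side 476.68058650579565 275.7084204516839 207.16914267686403 [0.46564882 0.90276689 0.83898494] [ 0.04731372 -0.11890253  0.90890632 -0.39687894]
```

View pics/top.png

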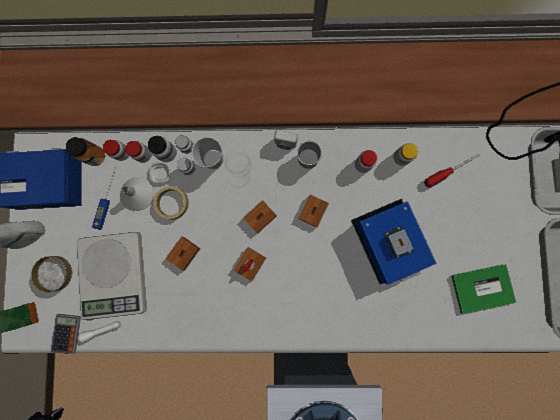

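View pics/side.png

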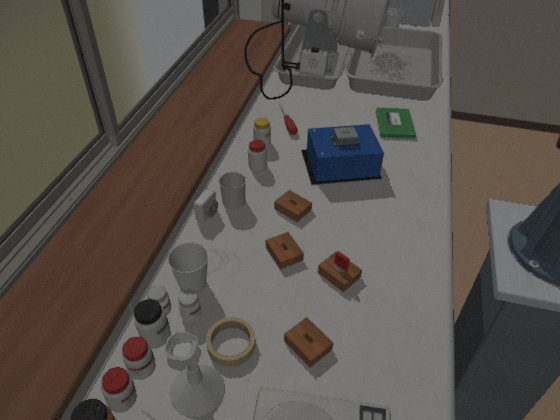

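The top view has four look-alike rests: (182,253), (249,263) holding the red key, (260,216) and (313,210). The base is at about (324,405). The one at (249,263) holds a red head and looks nearest the base. The strongbox is at (397,242), with its lock at (400,242).

Run:
```python
from h import *
c=np.load("top.npy",allow_pickle=True).item(); P=pts(c); f=c["frame"]
hsv=cv2.cvtColor(f,cv2.COLOR_BGR2HSV)
for (u,v) in [(182,253),(249,263),(260,216),(313,210)]:
    m=np.zeros(f.shape[:2],np.uint8); r=m.copy(); r[v-25:v+25,u-25:u+25]=1
    k=(np.abs(P[...,2]-.026)<.008)&(r>0)&(hsv[...,1]>70)
    q=P[k][:,:2].astype(np.float32); b=cv2.minAreaRect(q)
    print((u,v),k.sum(),np.round(np.median(P[k][:,2]),4),np.round(b[0],3),np.round(b[1],3),b[2],"dist",np.hypot(*b[0]))
k=((hsv[...,0]<8)|(hsv[...,0]>172))&(hsv[...,1]>130)&(P[...,2]>.045); k[:,:235]=0;k[:,265:]=0
q=P[k]; b=cv2.minAreaRect(q[:,:2].astype(np.float32)); print("head",q.mean(0),b)
# lock
g=np.zeros(f.shape[:2],bool); g[220:262,378:422]=1
k=(P[...,2]>.100)&(P[...,2]<.125)&g; q=P[k]; b=cv2.minAreaRect(q[:,:2].astype(np.float32)); print("lock",k.sum(),np.median(q[:,2]),b)
g[190:295,340:440]=1
k=(P[...,2]>.07)&(P[...,2]<.102)&g&(hsv[...,1]>100); q=P[k]; b=cv2.minAreaRect(q[:,:2].astype(np.float32)); print("boxtop",k.sum(),np.median(q[:,2]),b)
k=(P[...,2]<.012)&g&(f.max(-1)<45); q=P[k]; b=cv2.minAreaRect(q[:,:2].astype(np.float32)); print("base",k.sum(),b)
a=cv2.resize(f[200:300,210:300],None,fx=4,fy=4,interpolation=cv2.INTER_CUBIC); bb=cv2.resize(f[195:295,345:445],None,fx=4,fy=4,interpolation=cv2.INTER_CUBIC)
cv2.imwrite("pics/crop.png",np.hstack([a,bb]))
s=np.load("side.npy",allow_pickle=True).item();
```

```text
(182, 253) 571 0.0259 [0.522 0.397] [0.061 0.076] 54.40365982055664 dist 0.655787886563957
(249, 263) 492 0.0258 [0.491 0.205] [0.06  0.076] 58.52444076538086 dist 0.5322068246343115
(260, 216) 538 0.0258 [0.625 0.176] [0.06  0.075] 42.09989547729492 dist 0.6492787082728665
(313, 210) 534 0.0256 [0.641 0.023] [0.06  0.076] 63.988990783691406 dist 0.640983354372917
head [0.77913135 0.20202724 0.0847896 ] ((0.7883594036102295, 0.16642135381698608), (0.618574321269989, 0.1331270933151245), 3.3538453578948975)
lock 408 0.11126012649724015 ((0.5484199523925781, -0.1954645812511444), (0.055988095700740814, 0.04677002876996994), 23.277908325195312)
boxtop 3077 0.08558236841020661 ((0.5480542182922363, -0.1949089765548706), (0.17993004620075226, 0.14065249264240265), 22.689422607421875)
base 394 ((0.5530214905738831, -0.1967044621706009), (0.19694209098815918, 0.15883171558380127), 22.675548553466797)
```

View pics/crop.png

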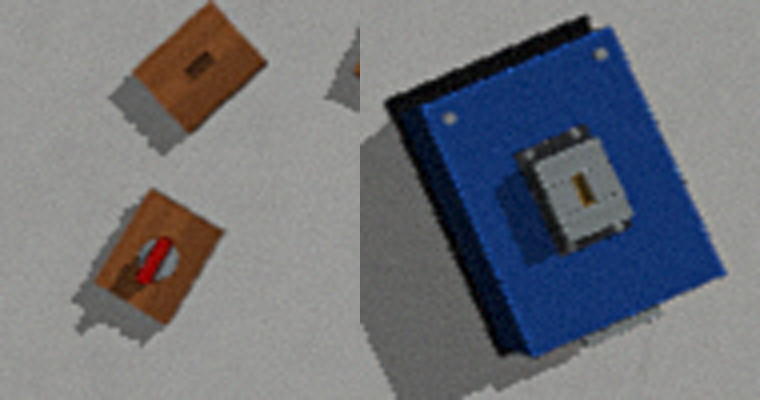

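The enlarged crop confirms it. The rest at (249,263) is 0.53 m from the base, against 0.64–0.66 m for the others, is 76x60 mm with its top at z 26, and holds the key. The lock case measures 56x47 mm with its top at z 0.111, as specified. The drawer handle shows at the lower right edge of the box, so box +x is at about 22.7°.

jog_arm([
  [[-40,-23,0,0,0,0,85],[-40,-23,0,0,0,0,85],[-40,-23,0,0,0,0,85],[-40,-23,0,0,0,0,85],[-40,-23,0,0,0,0,85],[-40,-23,0,0,0,0,85],[-40,-23,0,0,0,0,85],[-40,-23,0,0,0,0,85],[-40,-23,0,0,0,0,85],[-40,-23,0,0,0,0,85]],
])

```text
time_s: 1.1
eef_pos: [0.4861, 0.2069, 0.231]
eef_rot: [-0.0, 0.152, 0.988, -0.0]
wrist_force: [1.3, -0.1, -0.4]
opening: 0.995
grasp_force: 0.0
```

```bash
cat >> h.py <<'E'
from scipy.spatial.transform import Rotation as R
def st():
    o=ctrl.get_obs(); w,x,y,z=o["eef_rot"]; return np.array(o["eef_pos"]),R.from_quat([x,y,z,w]).as_matrix(),o
def to(p,yawy=None):
    e,M,o=st(); print("tool delta mm",np.round(M.T@(np.array(p)-e)*1e3,1))
    a=np.degrees(np.arctan2(M[1,1],M[0,1])); print("yaw of tool y",round(a,2),"tilt",np.round(M[:,2],4))
    if yawy is not None: print("rz",round(np.radians((a-yawy+90)%180-90),4))
E
python3 - <<'E'
from h import *
c=ctrl.camera("wrist"); np.save("w1.npy",c,allow_pickle=True); cv2.imwrite("pics/w1.png",c["frame"])
e,M,o=st(); print(e,M.round(3),o["time_s"])
print("cam in tool",M.T@(np.array(c["xyz"])-e),M.T@rot(c),c["fx"])
P=pts(c); hsv=cv2.cvtColor(c["frame"],cv2.COLOR_BGR2HSV)
m=((hsv[...,0]<8)|(hsv[...,0]>172))&(hsv[...,1]>130)&(P[...,2]>.05)&(P[...,2]<.08)
N,l,s,ce=cv2.connectedComponentsWithStats(m.astype(np.uint8))
for i in range(1,N):
    if s[i,4]>50:
        q=P[l==i]; t=q[q[:,2]>np.percentile(q[:,2],90)-.003]; print(s[i],q.mean(0),np.percentile(q[:,2],[5,50,95]),len(t),cv2.minAreaRect(t[:,:2].astype(np.float32)))
to([.491,.205,.12],60)
E
```

```text
[0.49062631 0.20190209 0.23120471] [[-0.952  0.305  0.003]
 [ 0.305  0.952 -0.003]
 [-0.004 -0.002 -1.   ]] 1.15
cam in tool [ 0.07934352  0.00237258 -0.14252341] [[ 0.00433136 -0.9565346  -0.2915867 ]
 [ 0.999988    0.00347555  0.0034529 ]
 [-0.0022894  -0.29159816  0.95653817]] 377.658654861273
[272 171  18  42 473] [0.49138949 0.20464161 0.0645992 ] [0.05853434 0.06533541 0.06662187] 410 ((0.49288082122802734, 0.2039290964603424), (0.009817022830247879, 0.033579908311367035), 59.6901741027832)
tool delta mm [  1.    3.3 111.2]
yaw of tool y 72.25 tilt [ 0.003  -0.0033 -1.    ]
rz 0.2137
```

View pics/w1.png

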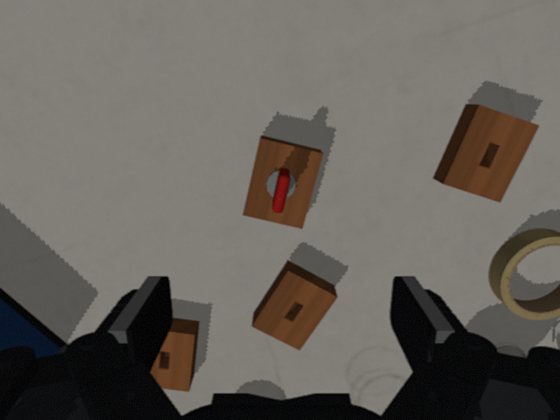

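The wrist view shows the key head at (281,190) in its rest, and a ray check gives 9.8x33.6 mm with its top at z 66, which matches. I'll descend over it.

jog_arm([
  [[-1,2.6,0,0,0,0.11,85],[0,0,0,0,0,0.11,85],[0,0,30,0,0,0,85],[0,0,35,0,0,0,85],[0,0,35,0,0,0,85],[0,0,30,0,0,0,85],[0,0,15,0,0,0,85],[0,0,0,0,0,0,85],[0,0,0,0,0,0,85],[0,0,0,0,0,0,85]],
])

```text
time_s: 2.15
eef_pos: [0.488, 0.2111, 0.0876]
eef_rot: [0.001, 0.26, 0.966, 0.0]
wrist_force: [0.4, 0.7, 0.8]
opening: 0.995
grasp_force: 0.0
```

Run:
```python
from h import *
to([.4926,.204,.034],59.8)
c=ctrl.camera("wrist"); P=pts(c); hsv=cv2.cvtColor(c["frame"],cv2.COLOR_BGR2HSV)
m=((hsv[...,0]<8)|(hsv[...,0]>172))&(hsv[...,1]>130)&(P[...,2]>.062)&(P[...,2]<.075)
q=P[m];print(len(q),q.mean(0),np.percentile(q[:,2],[5,50,95]),cv2.minAreaRect(q[:,:2].astype(np.float32)))
```

```text
tool delta mm [-7.4 -3.9 53.6]
yaw of tool y 59.88 tilt [ 2.2e-03  4.0e-04 -1.0e+00]
rz 0.0014
1212 [0.49182048 0.20492636 0.06525994] [0.06351558 0.06539307 0.06651385] ((0.4926576614379883, 0.2044890820980072), (0.009789538569748402, 0.03358137607574463), 59.07719039916992)
```

jog_arm([
  [[-7.3,-3.8,0,0,0,0,85],[0,0,0,0,0,0.006,85],[0,0,15,0,0,0,85],[0,0,20,0,0,0,85],[0,0,18.5,0,0,0,85],[0,0,0,0,0,0,85],[0,0,0,0,0,0,85],[0,0,0,0,0,0,40],[0,0,0,0,0,0,30],[0,0,0,0,0,0,25]],
])

```text
time_s: 3.2
eef_pos: [0.4921, 0.2039, 0.0337]
eef_rot: [0.001, 0.263, 0.965, 0.0]
wrist_force: [-0.8, -0.1, 0.5]
opening: 0.513
grasp_force: 0.0
```

Run:
```python
from h import *
to([.4926,.2043,.034],59.5); print(st()[0],st()[2]["opening"])
```

```text
tool delta mm [-0.3  0.6 -0.3]
yaw of tool y 59.53 tilt [ 1.5e-03  3.0e-04 -1.0e+00]
rz 0.0006
[0.49206671 0.20394958 0.03366091] 0.5125892978131152
```

Well placed. Close the fingers.

jog_arm([
  [[0,0.5,0,0,0,0,20],[0,0,0,0,0,0,10],[0,0,0,0,0,0,5],[0,0,0,0,0,0,5],[0,0,0,0,0,0,5],[0,0,0,0,0,0,5],[0,0,0,0,0,0,5],[0,0,0,0,0,0,5],[0,0,0,0,0,0,5],[0,0,0,0,0,0,5]],
])

```text
time_s: 4.2
eef_pos: [0.492, 0.2044, 0.0331]
eef_rot: [0.0, 0.263, 0.965, 0.0]
wrist_force: [-1.0, 0.9, 6.0]
opening: 0.109
grasp_force: 59.0
```

Run:
```python
from h import *
e,M,o=st(); print(e,o["opening"],o["grasp_force"],o["wrist_force"],o["torque"]); to([.4926,.204,.034],59.5)
```

```text
[0.49202275 0.20436763 0.03314552] 0.10860178625412688 58.96915555000305 [-1.01263356  0.92026393  6.01670045] [0.02856436 0.06546918 0.03807438]
tool delta mm [-0.7 -0.  -0.9]
yaw of tool y 59.53 tilt [ 7.e-04  2.e-04 -1.e+00]
rz 0.0006
```

jog_arm([
  [[0,0,-5,0,0,0,5],[0,0,-10,0,0,0,5],[0,0,-20,0,0,0,5],[0,0,-25,0,0,0,5],[0,0,-25,0,0,0,5],[0,0,-25,0,0,0,5],[0,0,-25,0,0,0,5],[0,0,-20,0,0,0,5],[0,0,-12,0,0,0,5],[0,0,0,0,0,0,5]],
])

```text
time_s: 5.2
eef_pos: [0.4927, 0.2044, 0.2018]
eef_rot: [0.002, 0.263, 0.965, 0.001]
wrist_force: [0.4, -0.4, -1.2]
opening: 0.104
grasp_force: 58.7
```

Run:
```python
from h import *
e,M,o=st(); print(e,o["opening"],o["grasp_force"],o["wrist_force"],o["torque"]); to([.548,-.195,.20],112.7)
c=ctrl.camera("wrist"); cv2.imwrite("pics/w2.png",c["frame"])
P=pts(c); hsv=cv2.cvtColor(c["frame"],cv2.COLOR_BGR2HSV)
m=((hsv[...,0]<8)|(hsv[...,0]>172))&(hsv[...,1]>130)&(c["z_map"]<.25)&(c["z_map"]>0)
q=(P[m]-e)@M; print(len(q), np.percentile(q,[1,50,99],axis=0))
```

```text
[0.49270237 0.20444531 0.20182852] 0.10405042959717206 58.689504861831665 [ 0.41848655 -0.38959627 -1.24094478] [-0.05964193 -0.00020511 -0.01796872]
tool delta mm [-250.2 -316.3    1.8]
yaw of tool y 59.53 tilt [ 3.5e-03  6.0e-04 -1.0e+00]
rz -0.9279
3344 [[-1.58720870e-02 -5.04512580e-03 -3.41656458e-02]
 [ 7.69012321e-03 -4.44215320e-05 -3.17982349e-02]
 [ 1.61392504e-02  5.12100417e-03 -2.06335903e-03]]
```

View pics/w2.png

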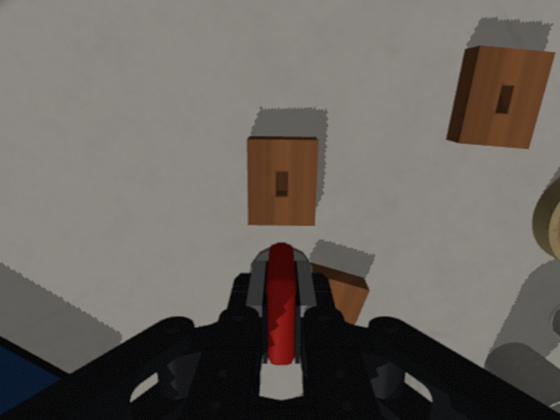

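The key hangs straight between the pads, head at (281,300), with the empty rest at (282,182) below. Now I'll move to the lock, raised so the keyway can be seen.

jog_arm([
  [[-15,-20,-6,0,0,0,5],[-25,-32,-6,0,0,0,5],[-30,-36,-6,0,0,0,5],[-30,-36,-6,0,0,0,5],[-30,-36,-6,0,0,0,5],[-30,-38,-6,0,0,0,5],[-30,-38,-6,0,0,0,5],[-25,-36,-6,0,0,0,5],[-20,-28,-6,0,0,0,5],[-15,-16,-6,0,0,0,5]],
])

```text
time_s: 6.25
eef_pos: [0.5458, -0.1974, 0.2578]
eef_rot: [-0.002, 0.264, 0.965, 0.0]
wrist_force: [-0.1, 0.5, 0.2]
opening: 0.106
grasp_force: 58.7
```

jog_arm([
  [[0,0,0,0,0,-0.1,5],[0,0,0,0,0,-0.13,5],[0,0,0,0,0,-0.13,5],[0,0,0,0,0,-0.13,5],[0,0,0,0,0,-0.13,5],[0,0,0,0,0,-0.13,5],[0,0,0,0,0,-0.1,5],[0,0,0,0,0,-0.078,5],[0,0,0,0,0,0,5],[0,0,0,0,0,0,5]],
])

```text
time_s: 7.25
eef_pos: [0.5464, -0.1946, 0.2584]
eef_rot: [-0.001, -0.196, 0.981, 0.001]
wrist_force: [-0.2, 0.2, -1.4]
opening: 0.108
grasp_force: 58.7
```

Run:
```python
from h import *
to([.5484,-.1955,.26],112.7); e,M,o=st(); print(e,o["q"].round(2),o["opening"],o["wrist_force"],o["torque"])
c=ctrl.camera("wrist"); np.save("w3.npy",c,allow_pickle=True); cv2.imwrite("pics/w3.png",c["frame"])
P=pts(c); m=(np.abs(P[...,2]-.112)<.006)&(c["frame"].max(-1)>60)
m&=np.hypot(P[...,0]-.5484,P[...,1]+.1955)<.04
q=P[m]; print(m.sum(),np.median(q[:,2]),cv2.minAreaRect(q[:,:2].astype(np.float32)))
v,u=np.where(m); print(u.min(),u.max(),v.min(),v.max())
hsv=cv2.cvtColor(c["frame"],cv2.COLOR_BGR2HSV)
a,b,d,g=v.min(),v.max(),u.min(),u.max(); sl=np.zeros_like(m); sl[a:b,d:g]=1
sl&=(hsv[...,1]>90)&(hsv[...,0]<40); v,u=np.where(sl)
if len(u):
    r=cv2.minAreaRect(np.stack([u,v],-1).astype(np.float32)); print("slot",len(u),r,ray(c,*r[0],.112))
    p=np.array([ray(c,x,y,.112)[:2] for x,y in zip(u,v)],np.float32); print(cv2.minAreaRect(p),p.mean(0))
```

```text
tool delta mm [-1.5 -1.6 -1.6]
yaw of tool y 112.57 tilt [-0.0019  0.0012 -1.    ]
rz -0.0022
[ 0.54642355 -0.19459207  0.25842104] [-0.55  0.17  1.56  0.    1.41 -2.51] 0.10846525072743358 [-0.16941328  0.21560988 -1.4444541 ] [ 0.03218202 -0.02608596  0.03134169]
3794 0.11176145463556172 ((0.5517683625221252, -0.1964520514011383), (0.056600671261548996, 0.04605259373784065), 22.690391540527344)
248 306 161 230
slot 255 ((278.0, 197.0), (24.0, 10.0), 90.0) [ 0.55142524 -0.19594941  0.112     ]
((0.5515202283859253, -0.19592982530593872), (0.019695661962032318, 0.007998072542250156), 22.574138641357422) [ 0.55121994 -0.19615829]
```

View pics/w3.png

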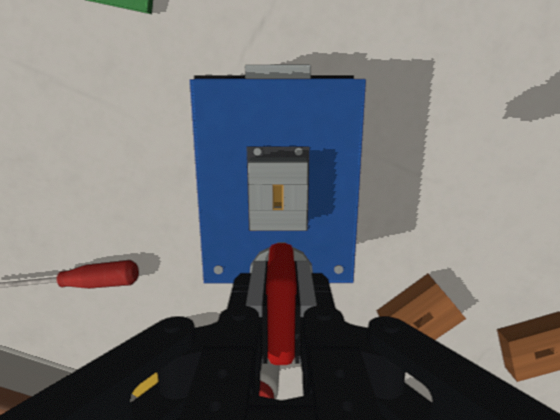

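The slot is clearly visible at (278,197) in the wrist view. It measures about 20x8 mm at z 112, centred at (0.5514,-0.196), and agrees with the lock case outline. I'll approach to about 8 mm above it.

jog_arm([
  [[-4,-3.2,0,0,0,0,5],[0,0,10,0,0,0,5],[0,0,20,0,0,0,5],[0,0,25,0,0,0,5],[0,0,25,0,0,0,5],[0,0,20,0,0,0,5],[0,0,10,0,0,0,5],[0,0,3,0,0,0,5],[0,0,0,0,0,0,5],[0,0,0,0,0,0,5]],
])

```text
time_s: 8.3
eef_pos: [0.5526, -0.1967, 0.148]
eef_rot: [0.001, -0.197, 0.98, -0.001]
wrist_force: [-0.2, 0.1, -0.5]
opening: 0.108
grasp_force: 58.7
```

Run:
```python
from h import *
to([.5514,-.196,.136],112.65); e,M,o=st(); print(e,o["opening"],o["wrist_force"],o["torque"])
c=ctrl.camera("wrist"); cv2.imwrite("pics/w4.png",c["frame"][150:400,130:430])
s=ctrl.camera("side"); cv2.imwrite("pics/s4.png",cv2.resize(s["frame"][90:190,290:400],None,fx=5,fy=5,interpolation=cv2.INTER_CUBIC))
```

```text
tool delta mm [ 0.8  1.1 12. ]
yaw of tool y 112.69 tilt [ 0.0017 -0.0011 -1.    ]
rz 0.0008
[ 0.55259401 -0.19672449  0.14795563] 0.10777537967834215 [-0.2008388   0.10526647 -0.48683621] [0.00556118 0.02644644 0.0425483 ]
```

View pics/s4.png

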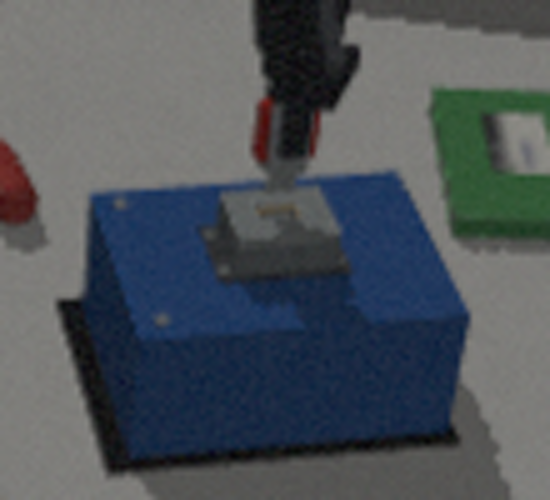

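The side view shows the slot at (277,210) in the crop, with the key tip at (280,188) just above it and in line. Next, a small correction and a slow descent.

jog_arm([
  [[0.5,0.9,0,0,0,0,5],[0,0,3,0,0,0,5],[0,0,3,0,0,0,5],[0,0,2,0,0,0,5],[0,0,1,0,0,0,5],[0,0,1,0,0,0,5],[0,0,1,0,0,0,5],[0,0,0.5,0,0,0,5],[0,0,0.5,0,0,0,5],[0,0,0,0,0,0,5]],
])

```text
time_s: 9.4
eef_pos: [0.551, -0.1956, 0.1348]
eef_rot: [-0.0, -0.197, 0.98, 0.0]
wrist_force: [-0.5, -0.6, -0.2]
opening: 0.107
grasp_force: 58.7
```

```bash
cat > r.py <<'E'
from h import *
to([.5514,-.196,.119],112.65); e,M,o=st(); print(e.round(4),"force tool",(M.T@o["wrist_force"]).round(1),"torque tool",(M.T@o["torque"]).round(3),o["opening"].round(3))
E
python3 r.py
```

```text
tool delta mm [-0.2 -0.5 15.8]
yaw of tool y 112.7 tilt [-1.e-04 -0.e+00 -1.e+00]
rz 0.0009Traceback (most recent call last):
  File "r.py", line 2, in <module>
    to([.5514,-.196,.119],112.65); e,M,o=st(); print(e.round(4),"force tool",(M.T@o["wrist_force"]).round(1),"torque tool",(M.T@o["torque"]).round(3),o["opening"].round(3))
                                                                                                                                                      ^^^^^^^^^^^^^^^^^^
AttributeError: 'float' object has no attribute 'round'
```

```bash
sed -i 's/o\["opening"\].round(3)/o["opening"]/' r.py
```

jog_arm([
  [[0,0,0.4,0,0,0,5],[0,0,0.4,0,0,0,5],[0,0,0.4,0,0,0,5],[0,0,0.4,0,0,0,5],[0,0,0.4,0,0,0,5],[0,0,0.4,0,0,0,5],[0,0,0.3,0,0,0,5],[0,0,0.3,0,0,0,5],[0,0,0,0,0,0,5],[0,0,0,0,0,0,5]],
])

```text
time_s: 10.4
eef_pos: [0.551, -0.1957, 0.1318]
eef_rot: [-0.0, -0.197, 0.98, -0.0]
wrist_force: [0.4, -0.0, 0.1]
opening: 0.106
grasp_force: 58.7
```

```bash
python3 r.py
```

```text
tool delta mm [-0.2 -0.5 12.8]
yaw of tool y 112.7 tilt [-0. -0. -1.]
rz 0.0009
[ 0.551  -0.1957  0.1318] force tool [-0.4 -0.2 -0.1] torque tool [-0.017  0.031  0.02 ] 0.10575883705708422
```

It's 4 mm in with no force. I'll continue down gently.

jog_arm([
  [[0,0,0.6,0,0,0,5],[0,0,0.6,0,0,0,5],[0,0,0.6,0,0,0,5],[0,0,0.6,0,0,0,5],[0,0,0.6,0,0,0,5],[0,0,0.5,0,0,0,5],[0,0,0.5,0,0,0,5],[0,0,0.5,0,0,0,5],[0,0,0,0,0,0,5],[0,0,0,0,0,0,5]],
])

```text
time_s: 11.4
eef_pos: [0.5511, -0.1957, 0.1273]
eef_rot: [0.0, -0.197, 0.98, -0.0]
wrist_force: [0.1, 0.0, 0.2]
opening: 0.108
grasp_force: 58.7
```

```bash
python3 r.py
```

```text
tool delta mm [-0.2 -0.4  8.3]
yaw of tool y 112.7 tilt [ 0.e+00 -1.e-04 -1.e+00]
rz 0.0009
[ 0.5511 -0.1957  0.1273] force tool [-0.1 -0.  -0.2] torque tool [ 0.001  0.049 -0.027] 0.1081803897273559
```

jog_arm([
  [[0,0,0.6,0,0,0,5],[0,0,0.6,0,0,0,5],[0,0,0.6,0,0,0,5],[0,0,0.6,0,0,0,5],[0,0,0.6,0,0,0,5],[0,0,0.6,0,0,0,5],[0,0,0.6,0,0,0,5],[0,0,0.6,0,0,0,5],[0,0,0.6,0,0,0,5],[0,0,0,0,0,0,5]],
])

```text
time_s: 12.4
eef_pos: [0.551, -0.1956, 0.1218]
eef_rot: [-0.0, -0.197, 0.98, 0.0]
wrist_force: [-0.5, 0.2, -1.6]
opening: 0.111
grasp_force: 58.7
```

```bash
python3 r.py
```

```text
tool delta mm [-0.2 -0.5  2.8]
yaw of tool y 112.7 tilt [-1.e-04  1.e-04 -1.e+00]
rz 0.0009
[ 0.551  -0.1956  0.1218] force tool [0.4 0.4 1.6] torque tool [-0.011  0.007  0.007] 0.11135914464566009
```

jog_arm([
  [[0,0,0.4,0,0,0,5],[0,0,0.4,0,0,0,5],[0,0,0.4,0,0,0,5],[0,0,0.4,0,0,0,5],[0,0,0.3,0,0,0,5],[0,0,0.3,0,0,0,5],[0,0,0.2,0,0,0,5],[0,0,0,0,0,0,5],[0,0,0,0,0,0,5],[0,0,0,0,0,0,5]],
])

```text
time_s: 13.4
eef_pos: [0.551, -0.1957, 0.1195]
eef_rot: [-0.0, -0.197, 0.98, -0.0]
wrist_force: [0.4, 0.5, -0.3]
opening: 0.109
grasp_force: 58.7
```

```bash
python3 r.py
```

```text
tool delta mm [-0.2 -0.4  0.5]
yaw of tool y 112.7 tilt [ 0. -0. -1.]
rz 0.0009
[ 0.551  -0.1957  0.1195] force tool [-0.6  0.3  0.3] torque tool [ 0.028 -0.007  0.028] 0.1087781748629424
```

jog_arm([
  [[0,0,0.2,0,0,0,5],[0,0,0.2,0,0,0,5],[0,0,0.2,0,0,0,5],[0,0,0.2,0,0,0,5],[0,0,0.2,0,0,0,5],[0,0,0,0,0,0,5],[0,0,0,0,0,0,5],[0,0,0,0,0,0,5],[0,0,0,0,0,0,5],[0,0,0,0,0,0,5]],
])

```text
time_s: 14.4
eef_pos: [0.5511, -0.1957, 0.119]
eef_rot: [0.0, -0.197, 0.98, -0.0]
wrist_force: [-2.7, 1.0, 5.4]
opening: 0.109
grasp_force: 59.6
```

```bash
python3 r.py
```

```text
tool delta mm [-0.2 -0.4 -0. ]
yaw of tool y 112.71 tilt [ 1.e-04 -1.e-04 -1.e+00]
rz 0.001
[ 0.5511 -0.1957  0.119 ] force tool [ 2.1  2.  -5.4] torque tool [-0.383  0.307  0.015] 0.10906690989496776
```

The collar touches at TCP z 0.119, exactly the predicted home, with 5 N. Now the turn.

jog_arm([
  [[0,0,0,0,0,0.05,5],[0,0,0,0,0,0.05,5],[0,0,0,0,0,0.05,5],[0,0,0,0,0,0.05,5],[0,0,0,0,0,0.05,5],[0,0,0,0,0,0.05,5],[0,0,0,0,0,0.05,5],[0,0,0,0,0,0.05,5],[0,0,0,0,0,0,5],[0,0,0,0,0,0,5]],
])

```text
time_s: 15.4
eef_pos: [0.5515, -0.1954, 0.119]
eef_rot: [0.0, 0.001, 1.0, 0.0]
wrist_force: [-0.5, 3.2, 5.4]
opening: 0.109
grasp_force: 59.6
```

```bash
python3 r.py
```

```text
tool delta mm [ 0.1 -0.6 -0. ]
yaw of tool y 89.87 tilt [ 9.e-04  2.e-04 -1.e+00]
rz -0.3976
[ 0.5515 -0.1954  0.119 ] force tool [ 0.5  3.2 -5.4] torque tool [-0.51   0.136 -0.027] 0.10910995451214989
```

jog_arm([
  [[0,0,0,0,0,0.06,5],[0,0,0,0,0,0.06,5],[0,0,0,0,0,0.06,5],[0,0,0,0,0,0.06,5],[0,0,0,0,0,0.06,5],[0,0,0,0,0,0.06,5],[0,0,0,0,0,0.06,5],[0,0,0,0,0,0.06,5],[0,0,0,0,0,0,5],[0,0,0,0,0,0,5]],
])

```text
time_s: 16.4
eef_pos: [0.5515, -0.1958, 0.119]
eef_rot: [0.001, 0.238, 0.971, -0.0]
wrist_force: [-0.8, 1.9, 5.1]
opening: 0.107
grasp_force: 59.6
```

```bash
python3 r.py
```

```text
tool delta mm [-0.  -0.2 -0. ]
yaw of tool y 62.41 tilt [ 1.e-03 -4.e-04 -1.e+00]
rz -0.8769
[ 0.5515 -0.1958  0.119 ] force tool [ 1.6  1.4 -5.1] torque tool [-0.186  0.2    0.006] 0.10699879257750017
```

jog_arm([
  [[0,0,0,0,0,0.05,5],[0,0,0,0,0,0.05,5],[0,0,0,0,0,0.05,5],[0,0,0,0,0,0.05,5],[0,0,0,0,0,0.05,5],[0,0,0,0,0,0.05,5],[0,0,0,0,0,0.05,5],[0,0,0,0,0,0.05,5],[0,0,0,0,0,0,5],[0,0,0,0,0,0,5]],
])

```text
time_s: 17.4
eef_pos: [0.5513, -0.196, 0.119]
eef_rot: [0.0, 0.427, 0.904, -0.0]
wrist_force: [-1.0, 0.5, 6.6]
opening: 0.108
grasp_force: 59.6
```

```bash
python3 r.py
python3 - <<'E'
from h import *
a=ctrl.camera("top"); s=ctrl.camera("side")
x=cv2.resize(a["frame"][190:310,340:450],(366,400)); y=cv2.resize(s["frame"][90:190,290:400],(430,400))
cv2.imwrite("pics/d1.png",np.hstack([x,y]))
E
```

```text
tool delta mm [-0.   0.1  0. ]
yaw of tool y 39.49 tilt [ 7.e-04 -8.e-04 -1.e+00]
rz -1.277
[ 0.5513 -0.196   0.119 ] force tool [ 1.  -0.5 -6.6] torque tool [0.159 0.252 0.018] 0.10820320168005733
```

View pics/d1.png

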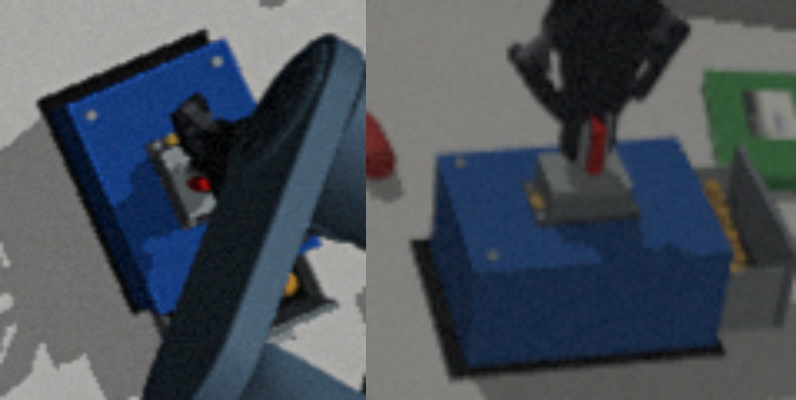

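The drawer is out, visible at the right of the side view at (745,260), with the collar down on the lock. Next I'll open the fingers and lift straight up.

jog_arm([
  [[0,0,0,0,0,0,12],[0,0,0,0,0,0,20],[0,0,0,0,0,0,30],[0,0,0,0,0,0,40],[0,0,0,0,0,0,45],[0,0,0,0,0,0,45],[0,0,-5,0,0,0,45],[0,0,-10,0,0,0,45],[0,0,-20,0,0,0,45],[0,0,-20,0,0,0,45]],
])

```text
time_s: 18.5
eef_pos: [0.551, -0.1956, 0.1747]
eef_rot: [-0.0, 0.428, 0.904, -0.0]
wrist_force: [0.7, -0.5, 0.2]
opening: 0.527
grasp_force: 0.0
```

jog_arm([
  [[0,0,-20,0,0,0,60],[0,0,-20,0,0,0,60],[0,0,-20,0,0,0,60],[0,0,-15,0,0,0,60],[0,0,-10,0,0,0,60],[0,0,-5,0,0,0,60],[0,0,0,0,0,0,60],[0,0,0,0,0,0,60],[0,0,0,0,0,0,60],[0,0,0,0,0,0,60]],
])

```text
time_s: 19.5
eef_pos: [0.5507, -0.1955, 0.2626]
eef_rot: [-0.001, 0.428, 0.904, 0.0]
wrist_force: [0.2, -1.1, 0.2]
opening: 0.703
grasp_force: 0.0
```

Run:
```python
from h import *
e,M,o=st(); print(e,o["opening"],o["wrist_force"],o["time_s"])
w=ctrl.camera("wrist"); s=ctrl.camera("side")
P=pts(w); hsv=cv2.cvtColor(w["frame"],cv2.COLOR_BGR2HSV)
m=((hsv[...,0]<8)|(hsv[...,0]>172))&(hsv[...,1]>130)&(np.hypot(P[...,0]-.551,P[...,1]+.196)<.03)&(P[...,2]>.12)
q=P[m]; print("head top z",np.percentile(q[:,2],95),"expect .152",q.mean(0))
x=cv2.resize(w["frame"],(400,300)); y=cv2.resize(s["frame"][90:190,290:400],(330,300)); cv2.imwrite("pics/d2.png",np.hstack([x,y]))
```

```text
[ 0.55070661 -0.19546266  0.2625803 ] 0.7026693668065054 [ 0.15566351 -1.05936713  0.22551911] 19.5
head top z 0.1525162863955336 expect .152 [ 0.55005925 -0.19396023  0.14897118]
```

View pics/d2.png

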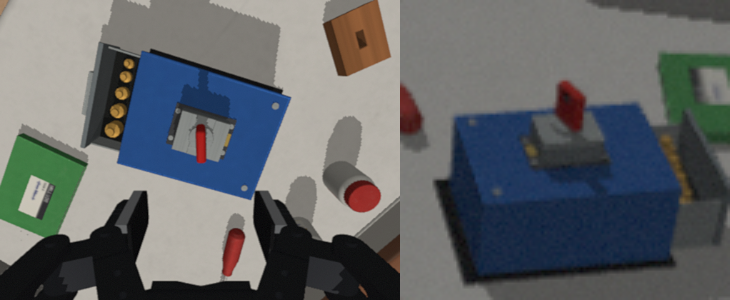

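The key stands turned and home in the lock at (200,145), with its head top at z 0.1525 where 0.152 is expected. The drawer is out at (110,100), the gripper is clear and the jar is standing.

```bash
python3 -c "
from bench import ctrl
print(ctrl.hand_in())"
```

```text
the job is handed in; nothing more can be done
None
```

The job is handed in at about 19.5 s: the key is fully home in the lock, turned clockwise and released, the drawer has sprung out, and the arm never went near the beaker or the jar.

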